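# Wind the slide to the green clip with its crank

## Robot

A 6-joint arm with a two-finger parallel gripper is mounted at the origin on a cart in front of the work surface, level with it; the furniture and walls round the work are solid. World frame = base frame: x ahead of the robot, y to its left, z up, the work surface at z = 0. Lengths are in m, angles in rad, forces in N, time in s.
With the tool pointing down it reaches from about 0.225 to 0.875 m from the base axis. Payload 3.4 kg.
Tool frame: the origin (TCP) lies on the centre line of the jaws, within the pads' length; the fingertips stand 14 mm ahead of it and the grasp point (between the pads) lies 5 mm behind it; z points along the fingers, y is the line along which they close (so a half turn about z gives the same grasp; the last joint's range is limited). The gripper opens to 85 mm and grips with 20 to 120 N. Pads are 22 mm wide; open, the fingers measure 114 mm over their backs; the gripper's body (76 mm by 85 mm) begins 54 mm behind the grasp point. The pads swing forward as they close: fully open they stand 13 mm farther back than shut.
Start: joints at [1.217, 0.276, 1.505, -0, 1.361, -0.121], TCP at [0.133, 0.56, 0.245] pointing down, gripper open.
Joint ranges: [-2.89, 2.89], [-0.75, 2.08], [0.22, 2.7], [-1.18, 4.32], [0.11, 2.71], [-2.7, 2.7]. Speed limits (rad/s): [2.57, 2.57, 3.14, 3.14, 3.14, 3.14].

## Interface

Orientations are given as a unit quaternion [w, x, y, z].
In Python, from rig import manip, eyes gives the robot as it stands.
- The arm moves only by the shell command python3 -m creep 'ROWS' [FORCE]. ROWS is JSON, a list of rows, each a list of 5 numbers: the opening, from 0 (shut) to 1 (fully open), then the shift along the tool's x, y, z normalised to -1 to 1, where 1 is 0.5 m, then the turn about the tool's z normalised to -1 to 1, where 1 is 360 degrees. In form: [[fingers, dx, dy, dz, spin], ...]. A call has 1 to 10 rows; each row is the pose to reach, as a shift and turn from the pose commanded when the call began, along the tool's axes at that moment, turning the shorter way round; what a row does not reach only later rows make up. A row lasts 1/10 s, in which the tool goes at most 50 mm and 8.59 degrees, less where a joint would pass 70% of its speed; a pose out of reach is approached as far as the arm can. A call with a number of a shift or a turn outside -1 to 1 is refused whole. A call with a gripper value outside its range is refused whole. The fingers move at their own pace and stop on an object; FORCE is the grip in N (left out, the last holds). Time passes only in rows, so rows that repeat a pose let the fingers close. It gives the time, the measured TCP pose, the force, the opening and the grip force at its end, in the units of the state.
- manip.get_state(): the state, without advancing time (a new reading comes with each control period).
- eyes.get_image(name): name is "side" or "top"; returns a dict with "frame" (384x512x3 uint8, red, green, blue), "fx", "fy", "cx", "cy" (pixels), "k1" (the pictures are not rectified: a ray, as slopes to the right and down, at radius r is drawn at 1 + k1 r^2 times it, then the intrinsics apply), "R" (3x3) and "t" (3): a world point X has camera coordinates R X + t. Camera axes: x right, y down, z forward; pixel columns grow to the right and rows downward; lengths in m; the calibration is good to about 2 mm. A picture is of the moment at which its call begins. There is no depth.
- manip.sign_off(): hands the job in; it is judged then, once.
Trained networks look in the newest picture that a camera, given by its name, has taken for a name from the list of things; names that differ only in an ending like _2 or _b are one class to them, and where a whole thing is asked for, a point or a joint stands for the part that bears it (a point fixed in the world has none). Each returns a list of dicts, best first, with "confidence" (0 to 1); they miss things now and then, are a little off and sometimes report something else, mostly with a low value. They report only what shows in the picture. A call takes as long as a camera call.
- eyes.regions_of(camera, label): "mask" (384x512 bool, what is visible of it) and "bbox" ([left, top, right, bottom] in pixels, round what is visible of it).
- eyes.place_of(camera, label): "centre" ([column, row] in pixels: a listed point, or the origin of a listed thing).
The state is a dict: "clock": time; "qpos": joint angles; "qd": joint speeds; "effort": joint torques, N m; "position": TCP position; "ee_rot": TCP orientation; "contact_force": force on the tool from outside, world axes, zero at the start; "moment": the same for the moment, N m; "width": finger opening in m; "gripper_force": force on a finger pad.
Only numpy, scipy, OpenCV 4.12 (cv2) and the standard library are available. Lean on these libraries where they do the work, as an engineer would, in place of code of your own. Each camera call takes 0.05 s, during which the arm holds its last target. There are 200 camera calls.

## Task

Take the loose crank by its upright red sleeve, fit its socket fully down over the upright square shaft of the hand-wound slide, and wind it clockwise (seen from above) until the carriage's red pointer stands beside the green clip. Drive the carriage by the crank alone, and leave the crank sitting on the shaft.

Things in the scene. Friction and masses are not known exactly. Their poses are not given: they have to be found in the camera images.
- crank: Loose steel crank, 0.2 kg. Origin: underside centre of its 41 mm square hub; z up. Socket from below, 19 mm square along x and y, 42 mm deep, mouth flared to 30 mm. Arm along +x, top 48 mm up; at x = 60 mm stands a red sleeve, 22 mm thick, 50 to 110 mm up. It spins on its pin with 0.03 N m friction: arm keeps its heading if carried gently, gripper keeps its own while winding. Ball at x = -36 mm.
- shaft_tip (a point): Top centre of the upright 16 mm square shaft (sides along its x and y, tapered to 6 mm over the top 12 mm) on the slide's blue gearbox, 102 mm above the table. Turns with the shaft (0.05 N m friction, stays put). A fitted crank's origin rests on the collar 36 mm below. One turn clockwise from above moves the carriage 40 mm; the clip is 1.4 to 2.1 turns from the start.
- carriage: Grey carriage, 40 mm long, 45 mm high, on the slide's rails. Origin: tip of its thin red pointer over the aluminium scale, 43 mm above the table. Winding the shaft clockwise moves it away from the blue gearbox, along the clip's +x. It must not be pushed directly.
- green_clip: Green clip, 20 mm long, fixed on the aluminium scale along the slide's right side; marks where the red pointer shall stop. Its origin is where the pointer's tip is when the pointer stands at the clip's middle; x runs along the slide away from the gearbox, z up.

How it is judged:
By the outcome, as a careful person would: the job done as asked, in the order asked, and still so for the second after the job is handed in, with the robot touching nothing.
It also fails if it takes over 69 s, if anything falls off the work surface, if the arm or the gripper's body presses on something with over 40 N, if the wrist force passes 120 N, or if a joint passes its speed limit or range.

## Working session

There is one attempt and no reset: what is moved stays moved. The work goes in short steps, Python scripts to look and compute and a shell command to move; the robot and the scene stay as the last step left them, time stands still between calls to the robot, and variables do not carry over. Pictures are saved under pics/ and viewed, at most 11 in all, crops included, and the job is handed in when it is done.

```bash
mkdir -p pics
cat > h.py <<'E'
import numpy as np, cv2
from rig import manip, eyes
def shot(cam,fn=None):
    im=eyes.get_image(cam)
    if fn: cv2.imwrite('pics/'+fn,cv2.cvtColor(im['frame'],cv2.COLOR_RGB2BGR))
    return im
def ray(im,px):
    d=np.array([(px[0]-im['cx'])/im['fx'],(px[1]-im['cy'])/im['fy']]);u=d.copy()
    for _ in range(20): u=d/(1+im['k1']*(u@u))
    R=np.array(im['R']);t=np.array(im['t'])
    return -R.T@t, R.T@np.array([u[0],u[1],1])
def atz(im,px,z):
    o,d=ray(im,px); return o+d*(z-o[2])/d[2]
def tri(obs):
    A=np.zeros((3,3));b=np.zeros(3)
    for im,px in obs:
        o,d=ray(im,px);d=d/np.linalg.norm(d);P=np.eye(3)-np.outer(d,d);A+=P;b+=P@o
    X=np.linalg.solve(A,b)
    return X
def proj(im,X):
    c=np.array(im['R'])@X+np.array(im['t']);u=c[:2]/c[2];u=u*(1+im['k1']*(u@u))
    return np.array([u[0]*im['fx']+im['cx'],u[1]*im['fy']+im['cy']])
E
python3 - <<'E'
from h import *
np.set_printoptions(precision=4,suppress=True)
ims={}
for c in('side','top'):
    ims[c]=shot(c,c+'0.png'); im=ims[c]; print(c,'cam at',-np.array(im['R']).T@np.array(im['t']),im['fx'])
D={}
for n in('crank','shaft_tip','carriage','green_clip'):
    for c in ims:
        r=eyes.place_of(c,n); print(n,c,[(np.round(x['centre'],1),round(x['confidence'],2)) for x in r[:3]])
        if r: D[n,c]=r[0]['centre']
    if (n,'side') in D and (n,'top') in D: print(tri([(ims[c],D[n,c]) for c in ims]))
s=manip.get_state();print(s['clock'],s['position'],s['ee_rot'],s['width'],s['contact_force'])
E
```

```text
side cam at [ 1.2117 -0.2568  0.5888] 378.91809048917196
top cam at [0.4258 0.0199 0.9912] 482.8677337884705
crank side []
crank top [(array([276.2, 269.5]), 0.74)]
shaft_tip side [(array([280.1, 198.1]), 0.56)]
shaft_tip top [(array([210.6, 181.3]), 0.49)]
[0.5803 0.1022 0.0935]
carriage side [(array([283.6, 233.7]), 0.64)]
carriage top [(array([225.2, 153.1]), 0.6)]
[0.6461 0.078  0.0451]
green_clip side [(array([312.1, 252.7]), 0.58)]
green_clip top [(array([217.4, 111.4]), 0.47)]
[0.7319 0.0959 0.0524]
0.5 [0.1327 0.5595 0.2453] [0.     0.1161 0.9932 0.    ] 0.08533561680567477 [ 0.0474 -0.3949 -0.5673]
```

View pics/side0.png

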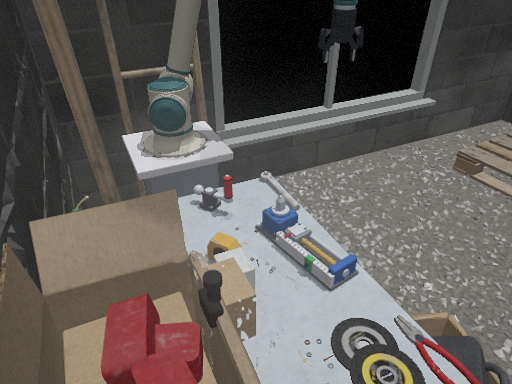

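View pics/top0.png

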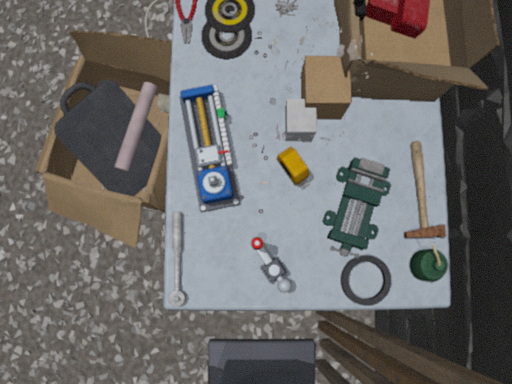

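The side view shows the crank upright with its red sleeve at about (228,187), and the slide's shaft at (280,202). The top view shows the sleeve at (257,243), the hub at (273,270), the ball at (285,286), the shaft at (214,182), the pointer at (225,153) and the clip at (221,114).

Run:
```python
from h import *
t=cv2.imread('pics/top0.png');s=cv2.imread('pics/side0.png')
a=cv2.resize(t[220:300,230:310],(400,400),interpolation=cv2.INTER_CUBIC)
b=cv2.resize(t[90:210,170:250],(400,600),interpolation=cv2.INTER_CUBIC)
c=cv2.resize(s[170:210,185:265],(400,200),interpolation=cv2.INTER_CUBIC)
cv2.imwrite('pics/crop1.png',np.hstack([np.vstack([a,c]),b]))
```

```text
(no output)
```

View pics/crop1.png

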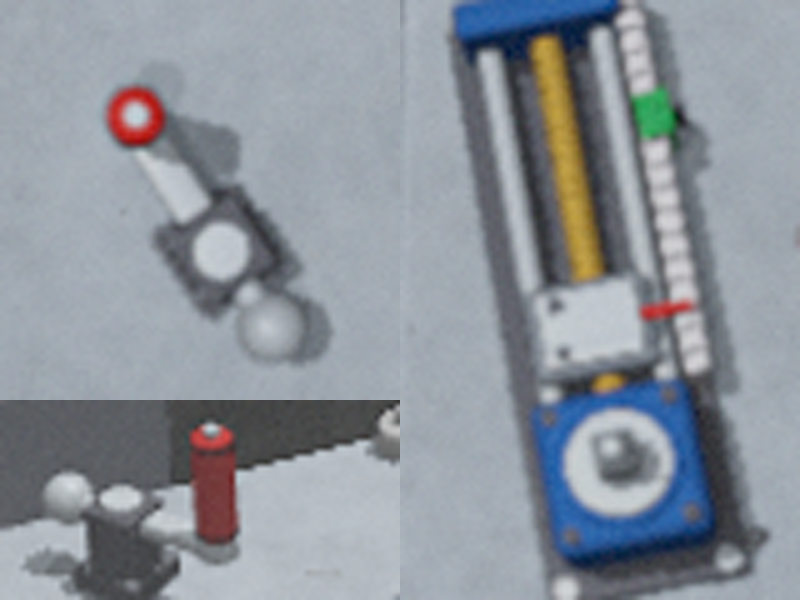

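The crop shows the sleeve ring centred at about (257,243.4), the hub disc at (274,270) and the ball at (284.4,285.4). The collar centre is at about (213.8,182.4), the pointer tip at (228,151.2) and the clip centre at (221,113).

Run:
```python
from h import *
from scipy.optimize import least_squares
np.set_printoptions(precision=4,suppress=True)
T=shot('top');S=shot('side')
def red(im,box):
    l,t,r,b=box;f=im['frame'][t:b,l:r].astype(int);m=(f[...,0]>f[...,1]+60)&(f[...,0]>f[...,2]+60)
    ys,xs=np.nonzero(m);return xs.min()+l,ys.min()+t,xs.max()+l,ys.max()+t,xs.mean()+l,ys.mean()+t
print('red top',red(T,(240,230,275,260)),'red side',red(S,(215,165,240,210)))
P=[((.06,0,.110),(257,243.2)),((0,0,.05),(274,270))]
def res(p):
    c,s=np.cos(p[2]),np.sin(p[2]);o=[]
    for X,px in P:
        W=np.array([p[0]+c*X[0]-s*X[1],p[1]+s*X[0]+c*X[1],X[2]]);o+=list(proj(T,W)-px)
    return np.array(o)
r=least_squares(res,[.42,-.03,.5]);p=r.x;print('crank',p[:2],np.degrees(p[2]),'res',r.fun)
print('sleeve xy',p[0]+.06*np.cos(p[2]),p[1]+.06*np.sin(p[2]),'ball at z.04',atz(T,(284.4,285.4),.045))
for z,X in((.110,.06),(.05,.06)): print('side proj sleeve',proj(S,np.array([p[0]+.06*np.cos(p[2]),p[1]+.06*np.sin(p[2]),z])))
# gearbox corners
for n,px in dict(tl=(537,403),tr=(685,380),br=(712,535),bl=(560,562)).items():
    q=(170+(px[0]-400)/5,90+px[1]/5);print(n,atz(T,q,.058)[:2])
print('collar',atz(T,(213.8,182.4),.066)[:2],'tip',atz(T,(210.6,181.3),.102)[:2])
print('pointer',atz(T,(228,151.2),.043)[:2],'det',atz(T,(225.2,153.1),.043)[:2]);print('clip',atz(T,(221,113),.043)[:2],atz(T,(217.4,111.4),.043)[:2])
f=cv2.cvtColor(T['frame'],cv2.COLOR_RGB2BGR);g=cv2.cvtColor(S['frame'],cv2.COLOR_RGB2BGR)
cv2.imwrite('pics/crop2.png',np.hstack([cv2.resize(f[167:200,197:230],(400,400),interpolation=cv2.INTER_CUBIC),cv2.resize(g[187:220,264:297],(400,400),interpolation=cv2.INTER_CUBIC)]))
```

```text
red top (np.int64(252), np.int64(238), np.int64(262), np.int64(248), np.float64(256.7105263157895), np.float64(243.0263157894737)) red side (np.int64(223), np.int64(176), np.int64(231), np.int64(195), np.float64(228.3111111111111), np.float64(181.26666666666665))
crank [ 0.4143 -0.018 ] 34.04228179872536 res [-0.0948 -0.1406  0.101   0.1485]
sleeve xy 0.46399118786524174 0.01556864006072561 ball at z.04 [ 0.3847 -0.0381  0.045 ]
side proj sleeve [226.817 176.757]
side proj sleeve [227.8829 197.0715]
tl [0.6082 0.1329]
tr [0.6175 0.0745]
br [0.5558 0.0632]
bl [0.545  0.1226]
collar [0.5833 0.0994] tip [0.5792 0.1023]
pointer [0.651  0.0737] det [0.6471 0.0793]
clip [0.7314 0.089 ] [0.7349 0.0965]
```

View pics/crop2.png

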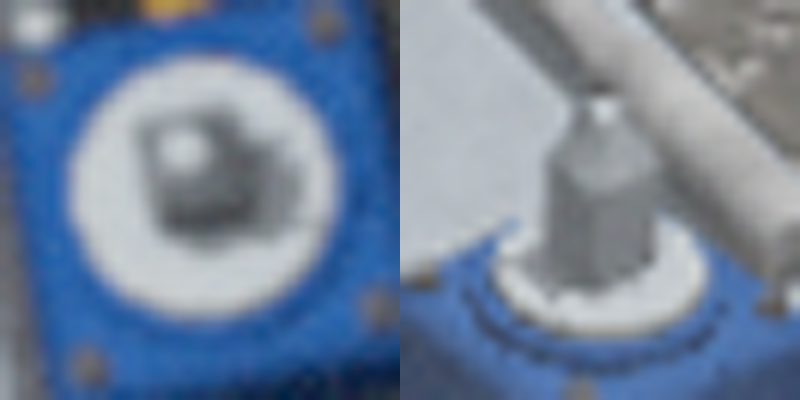

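The tip is at about (212.1,179.1) in the top view. The shaft's sides line up with the slide, at a yaw of about 10°, and both views agree. I'll move above the sleeve with the jaws closing along the crank's arm, at a heading of 34°.

```bash
python3 -m creep '[[1,-0.896,-0.906,0.1,0.119],[1,-0.896,-0.906,0.1,0.119],[1,-0.896,-0.906,0.1,0.119],[1,-0.896,-0.906,0.1,0.119],[1,-0.896,-0.906,0.1,0.119],[1,-0.896,-0.906,0.1,0.119],[1,-0.896,-0.906,0.1,0.119],[1,-0.896,-0.906,0.1,0.119],[1,-0.896,-0.906,0.1,0.119],[1,-0.896,-0.906,0.1,0.119]]'
cat >> h.py <<'E'
np.set_printoptions(precision=4,suppress=True)
from scipy.spatial.transform import Rotation as Ro
def axes():
    s=manip.get_state();w,x,y,z=s['ee_rot'];return s,Ro.from_quat([x,y,z,w]).as_matrix()
def go(target,head=None):
    s,M=axes();d=M.T@(np.array(target)-s['position'])/.5
    h=np.degrees(np.arctan2(M[1,1],M[0,1]));print('t',s['clock'],'pos',np.array(s['position']),'head y',h,'tilt',M[:,2])
    sp=0 if head is None else -(head-h)/360
    print('row',d,'spin',sp,'F',np.array(s['contact_force']),'w',s['width'],'q',np.array(s['qpos']))
E
python3 -c "
from h import *
go([.464,.0156,.18],34)"
```

```text
clock: 1.6
position: [0.3928, 0.132, 0.2065]
ee_rot: [0.001, 0.471, 0.882, 0.001]
contact_force: [1.6, 0.9, 0.5]
width: 0.0856
gripper_force: 0.0
t 1.6 pos [0.3928 0.132  0.2065] head y 33.81349867291993 tilt [ 0.0015  0.0006 -1.    ]
row [-0.2726 -0.0112  0.0531] spin -0.0005180592418890918 F [1.565  0.9018 0.483 ] w 0.08563641432492265 q [ 0.1556  0.0589  1.8814  0.0004  1.1997 -0.4347]
```

```bash
python3 -m creep '[[1,-0.2,0,0.05,0],[1,-0.2,0,0.05,0],[1,-0.2,0,0.05,0],[1,-0.2,0,0.05,0],[1,-0.2,0,0.05,0],[1,-0.2,0,0.05,0],[1,-0.2,0,0.05,0]]' >/dev/null
python3 - <<'E'
from h import *
go([.464,.0156,.08],34)
T=shot('top','top1.png')
E
```

```text
t 2.3 pos [0.4471 0.0519 0.1816] head y 33.9519699657994 tilt [ 0.0007  0.0002 -1.    ]
row [-0.0791 -0.0127  0.2032] spin -0.00013341676166833436 F [-0.2879  0.3224 -0.1498] w 0.08514935233669865 q [-0.0394  0.1364  1.859   0.0003  1.1454 -0.6321]
```

```bash
python3 -m creep '[[1,-0.079,-0.013,0,0],[1,-0.079,-0.013,0,0],[1,-0.079,-0.013,0,0],[1,-0.079,-0.013,0.05,0],[1,-0.079,-0.013,0.1,0],[1,-0.079,-0.013,0.15,0],[1,-0.079,-0.013,0.2,0],[1,-0.079,-0.013,0.2,0],[1,-0.079,-0.013,0.2,0],[1,-0.079,-0.013,0.2,0]]'
python3 - <<'E'
from h import *
go([.464,.0156,.08],34)
T=shot('top');S=shot('side')
a=cv2.cvtColor(T['frame'],4)[200:300,200:320];b=cv2.cvtColor(S['frame'],4)[130:230,170:290]
cv2.imwrite('pics/g1.png',np.hstack([cv2.resize(i,(400,333),interpolation=cv2.INTER_CUBIC) for i in(a,b)]))
E
```

```text
clock: 3.35
position: [0.4652, 0.0146, 0.0824]
ee_rot: [0.001, 0.471, 0.882, 0.001]
contact_force: [-0.1, -0.2, 0.7]
width: 0.0857
gripper_force: 0.0
t 3.35 pos [0.4652 0.0146 0.0824] head y 33.85412351897952 tilt [ 0.0025 -0.0001 -1.    ]
row [ 0.0029 -0.0008  0.0049] spin -0.0004052124472791105 F [-0.0537 -0.1598  0.6952] w 0.08565105056638475 q [-0.1185  0.271   1.9757  0.0003  0.8924 -0.7095]
```

View pics/g1.png

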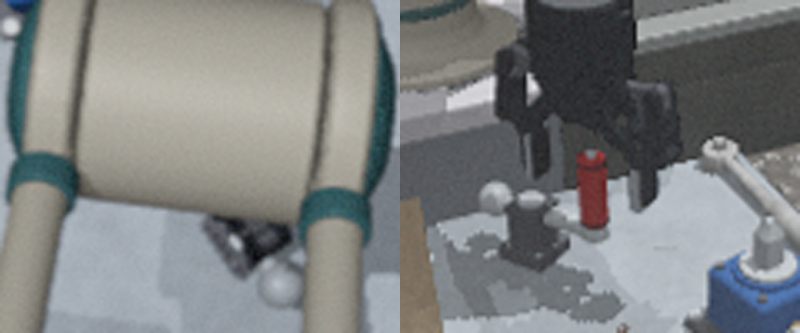

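The side crop shows the sleeve standing between the open fingers, so I'll close on it.

```bash
python3 -m creep '[[0,0,0,0,0],[0,0,0,0,0],[0,0,0,0,0],[0,0,0,0,0],[0,0,0,0,0],[0,0,0,0,0],[0,0,0,0,0],[0,0,0,0,0]]' 60
python3 -m creep '[[0,0,0,-0.02,0],[0,0,0,-0.05,0],[0,0,0,-0.08,0],[0,0,0,-0.12,0],[0,0,0,-0.16,0],[0,0,0,-0.2,0],[0,0,0,-0.24,0],[0,0,0,-0.26,0],[0,0,0,-0.26,0],[0,0,0,-0.26,0]]'
python3 - <<'E'
from h import *
go([.464,.0156,.08],34)
S=shot('side');cv2.imwrite('pics/g2.png',cv2.resize(cv2.cvtColor(S['frame'],4)[80:230,150:310],(640,600),interpolation=cv2.INTER_CUBIC))
E
```

```text
clock: 4.25
position: [0.4644, 0.0143, 0.0813]
ee_rot: [0.0, 0.471, 0.882, 0.0]
contact_force: [-0.1, 0.4, 3.2]
width: 0.0203
gripper_force: 58.5
clock: 5.25
position: [0.4636, 0.0144, 0.2106]
ee_rot: [-0.001, 0.471, 0.882, -0.0]
contact_force: [-0.6, 0.3, -2.5]
width: 0.0207
gripper_force: 58.9
t 5.25 pos [0.4636 0.0144 0.2106] head y 33.819515731281186 tilt [-0.0011  0.0002 -1.    ]
row [0.0014 0.0022 0.2612] spin -0.0005013451908855949 F [-0.6185  0.3301 -2.492 ] w 0.020669110199862596 q [-0.1193  0.133   1.7844  0.0001  1.2253 -0.7096]
```

View pics/g2.png

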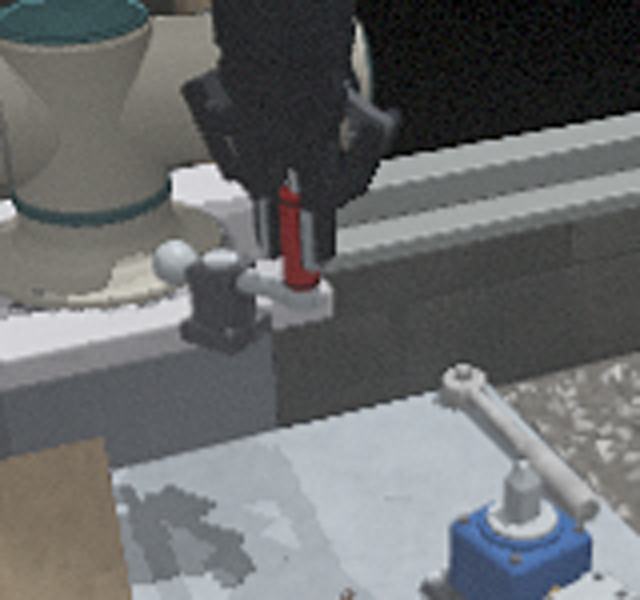

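The crank hangs from the sleeve, with the hub tilted down by a few degrees. Next I'll refine the shaft tip and carry the crank over it, turning the gripper by −24°.

```bash
python3 - <<'E'
from h import *
T=shot('top');S=shot('side')
print(tri([(T,(212.1,179.1)),(S,(280.5,195.5))]),atz(T,(212.1,179.1),.102),atz(S,(280.5,195.5),.102))
print(atz(S,(264+202/12.12,187+272/12.12),.066))
E
python3 -m creep '[[0,-0.002,0.02,-0.01,0.003],[0,-0.005,0.05,-0.02,0.01],[0,-0.01,0.1,-0.02,0.018],[0,-0.015,0.15,-0.02,0.026],[0,-0.02,0.2,-0.02,0.034],[0,-0.025,0.25,-0.02,0.042],[0,-0.03,0.3,-0.02,0.05],[0,-0.035,0.35,-0.02,0.058],[0,-0.04,0.38,-0.02,0.064],[0,-0.04,0.39,-0.02,0.066]]'
python3 -m creep '[[0,0,0.01,0,0],[0,0,0.01,0,0],[0,0,0.01,0,0]]'
python3 - <<'E'
from h import *
go([.641,.109,.2],10)
T=shot('top');S=shot('side')
for c,im in(('top',T),('side',S)):
    r=eyes.place_of(c,'crank');print(c,[(x['centre'],x['confidence']) for x in r[:2]])
a=cv2.cvtColor(T['frame'],4)[130:230,160:280];b=cv2.cvtColor(S['frame'],4)[130:230,220:340]
cv2.imwrite('pics/g3.png',np.hstack([cv2.resize(i,(400,333),interpolation=cv2.INTER_CUBIC) for i in(a,b)]))
E
```

```text
[0.5834 0.0998 0.1031] [0.5834 0.0995 0.102 ] [0.5819 0.1009 0.102 ]
[0.587  0.1001 0.066 ]
clock: 6.4
position: [0.6384, 0.1068, 0.2194]
ee_rot: [-0.001, 0.642, 0.766, -0.0]
contact_force: [-1.0, -0.8, -1.6]
width: 0.0204
gripper_force: 58.9
clock: 6.7
position: [0.6415, 0.1067, 0.2211]
ee_rot: [-0.0, 0.642, 0.766, -0.0]
contact_force: [-0.3, -0.2, -1.8]
width: 0.0204
gripper_force: 58.9
t 6.7 pos [0.6415 0.1067 0.2211] head y 10.06155803176892 tilt [-0.001  -0.0002 -1.    ]
row [ 0.0048 -0.0002  0.0421] spin 0.00017099453269144366 F [-0.3284 -0.2481 -1.809 ] w 0.020431913741832168 q [ 0.0579  0.4028  1.3721 -0.0001  1.3676 -0.1177]
top [([212.1, 177.2], 0.45)]
side [([278.3, 182.8], 0.74)]
```

View pics/g3.png

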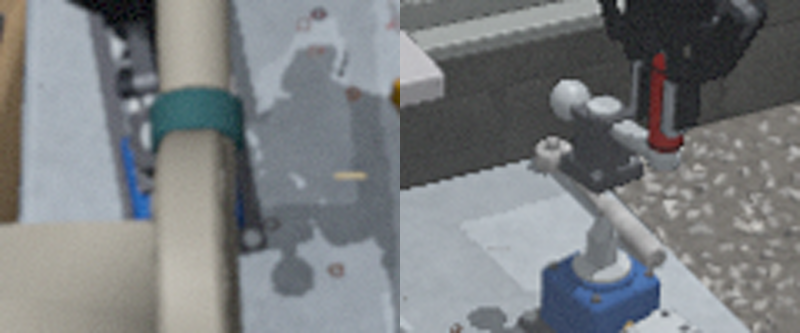

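The side crop shows the hub above the shaft, tilted slightly down on the ball side. The hub underside is at about (278,183) in the full image and the tip is at (280.5,195.5). I'll measure the tilt numerically.

Run:
```python
from h import *
S=shot('side')
s,M=axes();g=s['position']-M[:,2]*.005
h=np.radians(10)
for th in(0,3,6,9):
  for dh in (-8,0,8):
    c,sn=np.cos(np.radians(th)),np.sin(np.radians(th));e=np.array([np.cos(h+np.radians(dh)),np.sin(h+np.radians(dh)),0])
    P=lambda a,z:g+e*((a-.06)*c-(z-.085)*sn)+np.array([0,0,1])*((a-.06)*sn+(z-.085)*c)
    f=lambda X:((proj(S,X)-[220,130])*3.333+[400,0]).round(0)
    print(th,dh,'org',P(0,0),f(P(0,0)),'hubtop',f(P(0,.05)),'ball',f(P(-.036,.045)),'sleeve bot',f(P(.06,.05)),'top',f(P(.06,.11)))
for z in(.13,.137,.145):print(atz(S,(278.3,182.8),z))
```

```text
0 -8 org [0.582  0.1048 0.1415] [609. 168.] hubtop [612. 103.] ball [584.  86.] sleeve bot [662. 145.] top [668.  56.]
0 0 org [0.5828 0.0964 0.1415] [598. 172.] hubtop [601. 106.] ball [567.  91.] sleeve bot [662. 145.] top [668.  56.]
0 8 org [0.5849 0.0883 0.1415] [589. 176.] hubtop [591. 110.] ball [552.  97.] sleeve bot [662. 145.] top [668.  56.]
3 -8 org [0.5865 0.1049 0.1385] [612. 175.] hubtop [613. 108.] ball [585.  94.] sleeve bot [663. 146.] top [667.  56.]
3 0 org [0.5873 0.0972 0.1385] [602. 178.] hubtop [603. 111.] ball [569.  99.] sleeve bot [663. 146.] top [666.  56.]
3 8 org [0.5892 0.0897 0.1385] [594. 182.] hubtop [593. 115.] ball [554. 105.] sleeve bot [664. 146.] top [666.  56.]
6 -8 org [0.5912 0.1051 0.1357] [615. 182.] hubtop [614. 114.] ball [587. 102.] sleeve bot [665. 147.] top [665.  55.]
6 0 org [0.5919 0.098  0.1357] [607. 185.] hubtop [604. 117.] ball [571. 107.] sleeve bot [665. 147.] top [665.  55.]
6 8 org [0.5936 0.0912 0.1357] [599. 189.] hubtop [595. 120.] ball [557. 113.] sleeve bot [666. 146.] top [664.  55.]
9 -8 org [0.596  0.1052 0.1332] [619. 189.] hubtop [616. 119.] ball [589. 110.] sleeve bot [666. 148.] top [664.  54.]
9 0 org [0.5966 0.0989 0.1332] [611. 191.] hubtop [606. 122.] ball [574. 115.] sleeve bot [667. 148.] top [663.  55.]
9 8 org [0.5982 0.0926 0.1332] [604. 195.] hubtop [598. 126.] ball [560. 121.] sleeve bot [668. 147.] top [663.  55.]
[0.5704 0.1004 0.13  ]
[0.5802 0.0949 0.137 ]
[0.5914 0.0887 0.145 ]
```

The best match is a tilt of about 2–3° with the right heading, which leaves a shift of about +3 mm in y. I'll lower it slowly onto the shaft.

```bash
python3 -m creep '[[0,0.007,0,0,0],[0,0.007,0,0.02,0],[0,0.007,0,0.04,0],[0,0.007,0,0.055,0],[0,0.007,0,0.07,0],[0,0.007,0,0.08,0],[0,0.007,0,0.09,0],[0,0.007,0,0.1,0],[0,0.007,0,0.1,0]]'
python3 -m creep '[[0,0,0,0.01,0],[0,0,0,0.018,0],[0,0,0,0.026,0],[0,0,0,0.034,0],[0,0,0,0.042,0],[0,0,0,0.046,0],[0,0,0,0.046,0],[0,0,0,0.046,0]]'
python3 - <<'E'
from h import *
go([.642,.110,.1473],10)
T=shot('top');S=shot('side')
b=cv2.cvtColor(S['frame'],4)[150:250,220:340]
cv2.imwrite('pics/g4.png',cv2.resize(b,(600,500),interpolation=cv2.INTER_CUBIC))
E
```

```text
clock: 7.85
position: [0.6413, 0.1105, 0.1704]
ee_rot: [-0.0, 0.642, 0.766, -0.0]
contact_force: [-0.2, -0.4, -2.0]
width: 0.0204
gripper_force: 59.0
clock: 8.65
position: [0.6417, 0.1105, 0.1482]
ee_rot: [0.0, 0.642, 0.766, 0.0]
contact_force: [-0.3, 0.4, -2.2]
width: 0.0207
gripper_force: 59.0
t 8.65 pos [0.6417 0.1105 0.1482] head y 10.059819990626172 tilt [ 0.0001  0.0001 -1.    ]
row [-0.0011  0.0004  0.0018] spin 0.00016616664062825632 F [-0.3226  0.3647 -2.1699] w 0.020670255234973907 q [ 0.0637  0.4511  1.4795  0.0001  1.2109 -0.1119]
```

View pics/g4.png

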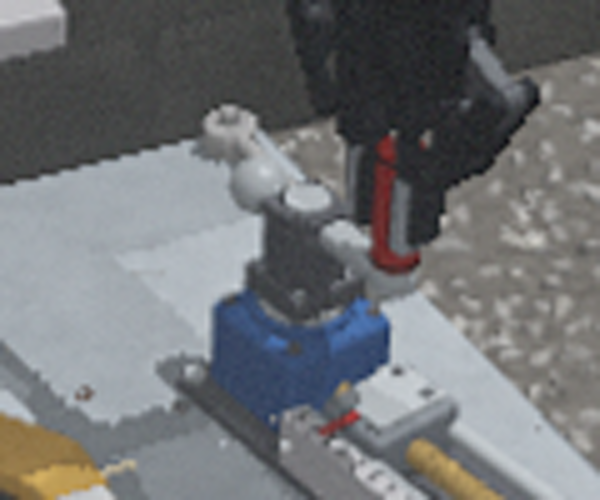

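The socket is over the shaft, with a sliver of white collar still showing at about (320,310) in the crop, and the weight is still on the gripper. I'll press down gently until it seats.

```bash
python3 -m creep '[[0,0,0,0.003,0],[0,0,0,0.005,0],[0,0,0,0.005,0]]'
python3 -m creep '[[0,0,0,0.003,0],[0,0,0,0.005,0],[0,0,0,0.005,0]]'
```

```text
clock: 9.05
position: [0.6423, 0.1106, 0.1473]
ee_rot: [0.001, 0.642, 0.766, 0.001]
contact_force: [0.7, -0.1, 4.9]
width: 0.0206
gripper_force: 59.7
clock: 9.35
position: [0.6428, 0.1107, 0.1467]
ee_rot: [0.002, 0.642, 0.766, 0.002]
contact_force: [-1.3, 0.4, 12.0]
width: 0.0204
gripper_force: 60.8
```

It is seated, at 12 N down. I'll relieve the preload and wind the first half turn clockwise.

```bash
python3 -m creep '[[0,-0.037,-0.006,-0.005,0],[0,-0.071,-0.023,-0.005,0],[0,-0.097,-0.049,-0.005,0],[0,-0.114,-0.083,-0.005,0],[0,-0.12,-0.12,-0.005,0],[0,-0.114,-0.157,-0.005,0],[0,-0.097,-0.191,-0.005,0],[0,-0.071,-0.217,-0.005,0],[0,-0.037,-0.234,-0.005,0],[0,0,-0.24,-0.005,0]]'
python3 - <<'E'
from h import *
go([.5239,.0891,.1473],10)
S=shot('side');r=eyes.place_of('side','carriage');print([(x['centre'],x['confidence']) for x in r[:2]],[atz(S,x['centre'],.043) for x in r[:1]])
print(atz(S,(283.6,233.7),.043))
f=S['frame'].astype(int);m=(f[...,0]>f[...,1]+60)&(f[...,0]>f[...,2]+60);m[:215]=0;m[:,:270]=0;ys,xs=np.nonzero(m[:300,:360]);print(len(xs),xs.mean(),ys.mean(),xs.min(),xs.max(),ys.min(),ys.max())
g=(f[...,1]>f[...,0]+40)&(f[...,1]>f[...,2]+20);g[:215]=0;g[:,:270]=0;ys,xs=np.nonzero(g[:300,:360]);print(len(xs),xs.mean(),ys.mean(),atz(S,(xs.mean(),ys.mean()),.043))
E
```

```text
clock: 10.35
position: [0.5237, 0.0877, 0.147]
ee_rot: [0.002, 0.643, 0.766, 0.0]
contact_force: [3.4, -2.4, 4.5]
width: 0.0206
gripper_force: 59.9
t 10.35 pos [0.5237 0.0877 0.147 ] head y 10.004007200353763 tilt [ 0.0037 -0.0028 -1.    ]
row [ 0.0027  0.0009 -0.0006] spin 1.1131112093787366e-05 F [ 3.4296 -2.422   4.5043] w 0.020637631812139786 q [ 0.0368  0.2843  1.7541 -0.0033  1.0996 -0.1363]
[([287.9, 240.8], 0.63)] [array([0.6688, 0.0749, 0.043 ])]
[0.6436 0.078  0.043 ]
15 292.73333333333335 238.4 290 296 236 241
49 309.61224489795916 259.0408163265306 [0.7376 0.0873 0.043 ]
```

The carriage has moved about 20 mm along the slide and the forces are small. Now the second and third half turns.

```bash
python3 -m creep '[[0,0.037,0.006,0,0],[0,0.071,0.023,0,0],[0,0.097,0.049,0,0],[0,0.114,0.083,0,0],[0,0.12,0.12,0,0],[0,0.114,0.157,0,0],[0,0.097,0.191,0,0],[0,0.071,0.217,0,0],[0,0.037,0.234,0,0],[0,0,0.24,0,0]]'
python3 -m creep '[[0,-0.037,-0.006,0,0],[0,-0.071,-0.023,0,0],[0,-0.097,-0.049,0,0],[0,-0.114,-0.083,0,0],[0,-0.12,-0.12,0,0],[0,-0.114,-0.157,0,0],[0,-0.097,-0.191,0,0],[0,-0.071,-0.217,0,0],[0,-0.037,-0.234,0,0],[0,0,-0.24,0,0]]'
python3 - <<'E'
from h import *
go([.5239,.0891,.1473],10)
S=shot('side','side3.png');T=shot('top');r=eyes.place_of('side','carriage');print([(x['centre'],x['confidence']) for x in r[:2]],[atz(S,x['centre'],.043) for x in r[:1]])
f=S['frame'].astype(int);m=(f[...,0]>f[...,1]+60)&(f[...,0]>f[...,2]+60);m[:215]=0;m[:,:270]=0;ys,xs=np.nonzero(m[:300,:360]);print(len(xs),xs.mean(),ys.mean(),xs.min(),xs.max(),ys.min(),ys.max())
a=cv2.resize(cv2.cvtColor(S['frame'],4)[190:290,250:370],(480,400),interpolation=cv2.INTER_CUBIC)
b=cv2.resize(cv2.cvtColor(T['frame'],4)[80:205,170:270],(320,400),interpolation=cv2.INTER_CUBIC)
cv2.imwrite('pics/w3.png',np.hstack([a,b]))
E
```

```text
clock: 11.45
position: [0.6427, 0.1106, 0.147]
ee_rot: [-0.0, 0.642, 0.766, 0.001]
contact_force: [-1.7, 3.3, 7.7]
width: 0.0205
gripper_force: 60.3
clock: 12.45
position: [0.5238, 0.0875, 0.1469]
ee_rot: [0.002, 0.643, 0.766, -0.0]
contact_force: [1.9, -2.2, 5.6]
width: 0.0204
gripper_force: 60.0
t 12.45 pos [0.5238 0.0875 0.1469] head y 10.022691508955033 tilt [ 0.0031 -0.003  -1.    ]
row [ 0.0032  0.0008 -0.0007] spin 6.303196931953557e-05 F [ 1.8922 -2.1696  5.6128] w 0.020427624583927714 q [ 0.0365  0.2847  1.7537 -0.0035  1.1002 -0.1368]
[([301.3, 249.1], 0.64)] [array([0.7043, 0.0875, 0.043 ])]
18 305.3333333333333 248.16666666666666 302 309 246 250
```

View pics/w3.png

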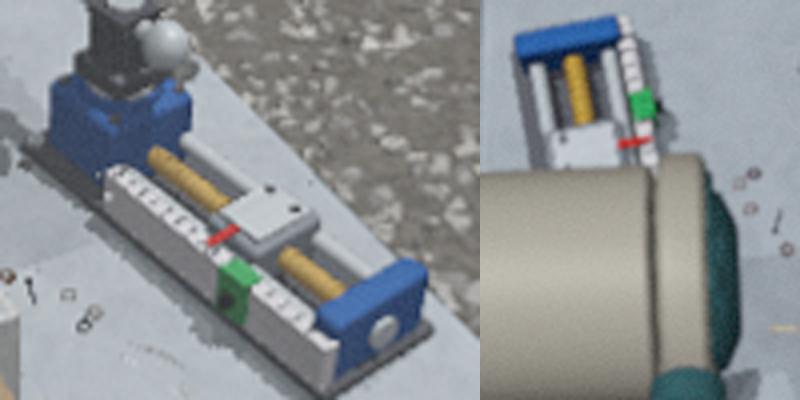

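The pointer is at about (305,248) in the side view and the clip top is at about (310,258). They are still about 20 mm apart, which I'll measure by colour masks.

```bash
cat >> h.py <<'E'
def pc(show=True):
    out={}
    for c,(x0,x1,y0,y1) in dict(top=(200,240,95,165),side=(270,340,225,290)).items():
        im=shot(c);f=im['frame'].astype(int);k=np.zeros(f.shape[:2],bool);k[y0:y1,x0:x1]=1
        R=np.clip(f[...,0]-np.maximum(f[...,1],f[...,2])-30,0,None)*k
        G=np.clip(f[...,1]-np.maximum(f[...,0],f[...,2])-30,0,None)*k
        yy,xx=np.mgrid[:f.shape[0],:f.shape[1]]
        for n,w in(('red',R),('green',G)):
            if w.sum()==0: print(c,n,'none');continue
            px=(np.sum(w*xx)/w.sum(),np.sum(w*yy)/w.sum());p=atz(im,px,.043);e=np.array([np.cos(np.radians(10.3)),np.sin(np.radians(10.3))])
            out[c,n]=p;print(c,n,np.round(px,2),p[:2],'along',p[:2]@e,'perp',p[:2]@[-e[1],e[0]],'sum',w.sum())
    return out
E
python3 -c "
from h import *
pc()"
```

```text
top red [216.5  123.37] [0.7093 0.0979] along 0.7154118070478518 perp -0.03055488147507306 sum 1965
top green [220.38 112.32] [0.7329 0.0903] along 0.7372285571947246 perp -0.042198156429263584 sum 2113
side red [305.36 248.47] [0.7063 0.0963] along 0.7121050551012917 perp -0.031506192326792165 sum 1438
side green [309.94 257.9 ] [0.7351 0.0897] along 0.7392552301762784 perp -0.04312731521015558 sum 909
```

About 22 mm are left, roughly 0.54 turn. I'll wind another half turn and then measure again.

```bash
python3 -m creep '[[0,0.037,0.006,0,0],[0,0.071,0.023,0,0],[0,0.097,0.049,0,0],[0,0.114,0.083,0,0],[0,0.12,0.12,0,0],[0,0.114,0.157,0,0],[0,0.097,0.191,0,0],[0,0.071,0.217,0,0],[0,0.037,0.234,0,0],[0,0,0.24,0,0]]'
python3 -m creep '[[0,0,0,0,0],[0,0,0,0,0]]'
python3 - <<'E'
from h import *
pc()
S=shot('side');T=shot('top')
a=cv2.resize(cv2.cvtColor(S['frame'],4)[225:285,280:350],(467,400),interpolation=cv2.INTER_CUBIC)
b=cv2.resize(cv2.cvtColor(T['frame'],4)[90:140,195:236],(328,400),interpolation=cv2.INTER_CUBIC)
cv2.imwrite('pics/w4.png',np.hstack([a,b]))
E
```

```text
clock: 13.7
position: [0.6427, 0.1106, 0.147]
ee_rot: [-0.0, 0.642, 0.766, 0.001]
contact_force: [-0.9, 3.6, 8.5]
width: 0.0205
gripper_force: 60.3
clock: 13.9
position: [0.6429, 0.1081, 0.1471]
ee_rot: [0.002, 0.643, 0.766, 0.0]
contact_force: [1.7, -1.0, 8.7]
width: 0.0209
gripper_force: 60.2
top red none
top green none
side red [312.05 253.65] [0.726  0.1006] along 0.732261076361602 perp -0.030870818884354362 sum 1301
side green [310.21 258.37] [0.7365 0.0895] along 0.7406218687279482 perp -0.0436109342666242 sum 637
```

View pics/w4.png

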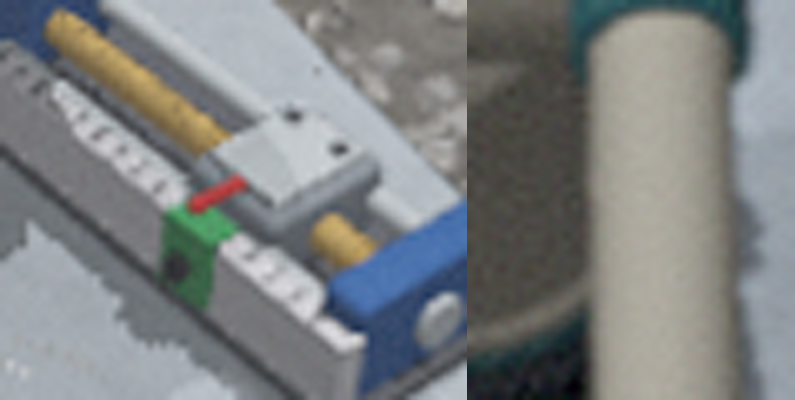

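In the side crop the pointer is at the near edge of the clip; the arm blocks the top view. Triangulating both points leaves roughly 2–3 mm, so I'll wind another 24°.

```bash
python3 -m creep '[[0,-0.017,-0.001,0,0],[0,-0.033,-0.005,0,0],[0,-0.049,-0.01,0,0],[0,-0.049,-0.01,0,0],[0,-0.049,-0.01,0,0],[0,-0.049,-0.01,-0.004,0],[0,-0.049,-0.01,-0.004,0]]'
python3 - <<'E'
from h import *
pc();go([0,0,0])
E
```

```text
clock: 14.8
position: [0.6414, 0.0844, 0.1475]
ee_rot: [0.001, 0.643, 0.766, -0.0]
contact_force: [2.1, -0.5, 2.4]
width: 0.0207
gripper_force: 59.4
top red [208.5  153.35] [0.6466 0.113 ] along 0.6563733250835068 perp -0.00445146576458126 sum 98
top green none
side red [312.88 254.25] [0.7283 0.1011] along 0.7346322544798208 perp -0.030699532704795314 sum 1367
side green [310.17 258.47] [0.7367 0.0893] along 0.7407749421515035 perp -0.04386440200847017 sum 563
t 14.9 pos [0.6414 0.0845 0.1476] head y 10.053403361875764 tilt [ 0.0008 -0.0011 -1.    ]
row [ 0.0578 -1.2928  0.2943] spin 0 F [ 1.7392 -1.1138  0.9992] w 0.020608278186210145 q [ 0.0241  0.4455  1.4909 -0.0012  1.2044 -0.1509]
```

The pointer has advanced 2.4 mm and is within about 1 mm of the target. I'll release, lift, back off and check from the top.

```bash
python3 -m creep '[[1,0,0,0,0],[1,0,0,0,0],[1,0,0,0,0],[1,0,0,0,0],[1,0,0,0,0],[1,0,0,0,0]]'
python3 -m creep '[[1,0,0,-0.04,0],[1,0,0,-0.1,0],[1,0,0,-0.18,0],[1,0,0,-0.25,0],[1,-0.1,-0.1,-0.25,0],[1,-0.2,-0.2,-0.25,0],[1,-0.3,-0.3,-0.25,0],[1,-0.4,-0.4,-0.25,0],[1,-0.5,-0.5,-0.25,0],[1,-0.5,-0.5,-0.25,0]]'
python3 -m creep '[[1,0,0,0,0],[1,0,0,0,0],[1,0,0,0,0]]' >/dev/null
python3 - <<'E'
from h import *
o=pc();T=shot('top');S=shot('side')
for n,px in dict():pass
a=cv2.resize(cv2.cvtColor(S['frame'],4)[170:290,250:360],(440,480),interpolation=cv2.INTER_CUBIC)
b=cv2.resize(cv2.cvtColor(T['frame'],4)[90:210,170:260],(360,480),interpolation=cv2.INTER_CUBIC)
cv2.imwrite('pics/f.png',np.hstack([a,b]))
E
```

```text
clock: 15.5
position: [0.6409, 0.0856, 0.1476]
ee_rot: [-0.0, 0.642, 0.766, -0.0]
contact_force: [-1.1, 0.1, 1.1]
width: 0.0854
gripper_force: 0.0
clock: 16.5
position: [0.4678, -0.1616, 0.2729]
ee_rot: [0.0, 0.642, 0.767, 0.0]
contact_force: [0.6, -0.9, -0.4]
width: 0.0854
gripper_force: 0.0
top red [216.28 136.59] [0.6815 0.0978] along 0.6879599811585054 perp -0.025603673560638553 sum 12428
top green [220.89 112.18] [0.7332 0.0892] along 0.7373369929117384 perp -0.04328810358997118 sum 1564
side red [312.77 254.33] [0.7284 0.1008] along 0.7346576207414911 perp -0.031051352127828072 sum 1529
side green [310.13 258.43] [0.7366 0.0893] along 0.740653982836447 perp -0.04385496750360332 sum 716
```

View pics/f.png

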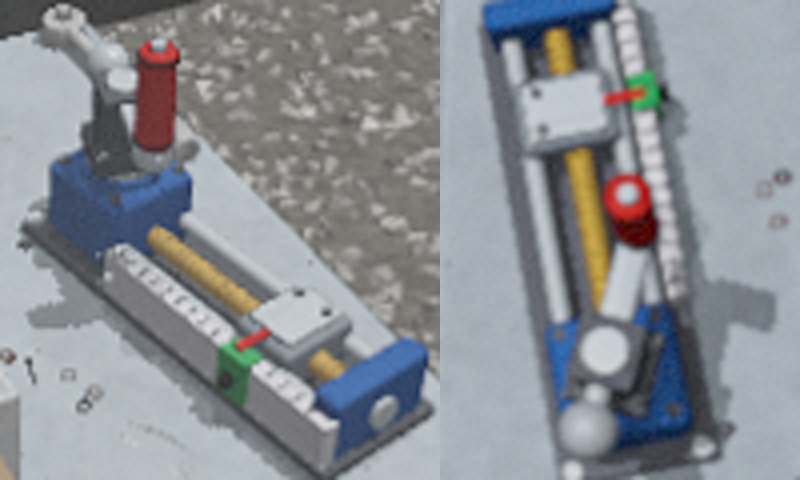

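The top view shows the pointer across the middle of the clip, with the tip at about (221,113) and the clip at (220.9,112.2). The crank is sitting on the shaft. I'll check the pointer offset and the seating height numerically.

Run:
```python
from h import *
T=shot('top');S=shot('side');e=np.array([np.cos(np.radians(10.3)),np.sin(np.radians(10.3)),0])
def cen(im,box,ch):
    x0,x1,y0,y1=box;f=im['frame'][y0:y1,x0:x1].astype(float);o=[i for i in range(3) if i!=ch]
    w=np.clip(f[...,ch]-f[...,o].max(2)-30,0,None);yy,xx=np.mgrid[y0:y1,x0:x1];return (w*xx).sum()/w.sum(),(w*yy).sum()/w.sum()
pt=cen(T,(205,235,100,125),0);ps=cen(S,(295,330,240,275),0);r=tri([(T,pt),(S,ps)]);
g=tri([(T,(220.38,112.32)),(S,(309.94,257.9))])
print('pointer',pt,r,r@e,'clip',g,g@e,'remaining',(g-r)@e,'top-only',(atz(T,(220.38,112.32),.043)-atz(T,pt,.043))@e)
print('hub top',tri([(T,(211.5,177.5)),(S,(280.5,190.5))]))
rs=cen(T,(205,235,130,152),0);print('sleeve',rs)
s=manip.get_state();print(s['clock'],s['position'],s['qd'])
```

```text
pointer (np.float64(215.09653725078698), np.float64(113.66054564533053)) [0.7295 0.1006 0.0441] 0.7356998756608234 clip [0.7335 0.0906 0.0413] 0.7379195817645439 remaining 0.0022197061037204694 top-only 0.0008674303310269823
hub top [0.5837 0.0994 0.1172]
sleeve (np.float64(216.62624425727412), np.float64(140.83097243491576))
17.1 [ 0.4697 -0.1595  0.2725] [-0.0064 -0.0025  0.0016 -0.0029 -0.0019  0.0011]
```

The crank is seated: the hub top is at 0.117 m against about 0.116 expected. The pointer is within 1–2 mm of the middle of the 20 mm clip, and the gripper is clear, so I'll hand it in.

```bash
python3 -c "
from rig import manip
print(manip.sign_off())"
```

```text
the job is handed in; nothing more can be done
None
```

The job is handed in at about 17 s: the crank is seated on the shaft and was wound clockwise about 2.07 turns, the red pointer measures 1–2 mm from the middle of the green clip, and the robot is touching nothing.

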